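# Put the polishing wheels back on their spindles

## Robot

A 7-joint arm with a two-finger parallel gripper is mounted at the origin on the work surface. World frame = base frame: x ahead of the robot, y to its left, z up, the work surface at z = 0. Lengths are in m, angles in rad, forces in N, time in s.
With the tool pointing down it reaches from about 0.375 to 0.925 m from the base axis. Payload 3.1 kg.
Tool frame: the origin (TCP) lies on the centre line of the jaws, within the pads' length; the fingertips stand 11 mm ahead of it and the grasp point (between the pads) lies 8 mm behind it; z points along the fingers, y is the line along which they close (so a half turn about z gives the same grasp; the last joint's range is limited). The gripper opens to 85 mm and grips with 20 to 120 N. Pads are 22 mm wide; open, the fingers measure 114 mm over their backs; the gripper's body (76 mm by 85 mm) begins 54 mm behind the grasp point. The pads swing forward as they close: fully open they stand 13 mm farther back than shut.
Start: joints at [1.062, 0.383, 0.044, 1.598, -0.018, 1.161, -0.05], TCP at [0.26, -0.596, 0.242] pointing down, gripper open.
Joint ranges: [-2.61, 2.61], [-0.41, 2.15], [-1.48, 1.57], [0, 2.5], [-1.57, 4.71], [0.05, 1.97], [-2.85, 2.85]. Speed limits (rad/s): [2.79, 2.79, 3.14, 3.14, 3.14, 3.14, 3.14].

## Interface

Orientations are given as a unit quaternion [x, y, z, w].
In Python, from cell import ctrl, snapshot, camera_params gives the robot as it stands. The module is installed in compiled form; this text tells all that it offers.
- The arm moves only by the shell command python3 -m crank 'ROWS' [FORCE]. ROWS is JSON, a list of rows, each a list of 7 numbers: the gripper command: -1 is shut, 1 is fully open, values between are in proportion, then the shift along the tool's x, y, z in m, then the turn, a rotation vector about the tool's x, y, z in degrees. A call has exactly 10 rows; each row is the pose to reach, as a shift and turn from the pose commanded when the call began, along the tool's axes at that moment; what a row does not reach only later rows make up. A row lasts 1/10 s, in which the tool goes at most 50 mm and 8.59 degrees, less where a joint would pass 70% of its speed; a pose out of reach is approached as far as the arm can. A call with a gripper value outside its range is refused whole. The fingers move at their own pace and stop on an object; FORCE is the grip in N (left out, the last holds). Time passes only in rows, so rows that repeat a pose let the fingers close, or fill a call up. It gives the time, the measured TCP pose, the force, the opening and the grip force at its end, in the units of the state.
- ctrl.read_state(): the state, without advancing time (a new reading comes with each control period).
- snapshot(name): name is "scene" or "top" or "wrist"; returns the picture (384x512x3 uint8, red, green, blue); there is no depth.
- camera_params(name): a dict with "vertical_fov" (degrees; the focal length in pixels is half the picture's height over the tangent of half this angle, whatever the lens; pixels are square), "cx", "cy" (the principal point, pixels), "world_from_camera" (4x4, takes a point from camera to world coordinates); the wrist camera has in their place "T_tool_cam" (4x4, takes a point from camera to tool coordinates, whose origin is the TCP and whose axes are the flange's). Camera axes: x right, y up, looking along -z (the intrinsics and any distortion apply to the point x, -y, -z); pixel columns grow to the right and rows downward; lengths in m; the calibration is good to about 2 mm. The wrist camera is an equidistant fisheye: a pixel r from the principal point sees the ray r / f radians off the axis. A picture is of the moment at which its call begins: read the wrist's pose just before it. camera_params takes no time and is no camera call.
- ctrl.finish_job(): hands the job in; it is judged then, once.
The state is a dict: "clock": time; "joints": joint angles; "joint_vel": joint speeds; "joint_efforts": joint torques, N m; "ee_pos": TCP position; "eef_rot": TCP orientation; "wrist_force": force on the tool from outside, world axes, zero at the start; "ft_torque": the same for the moment, N m; "grip_width": opening from 0.0 (shut) to 1.0 (fully open); "grip_force": force on a finger pad.
Only numpy, scipy, OpenCV 4.12 (cv2) and the standard library are available. Lean on these libraries where they do the work, as an engineer would, in place of code of your own. Each camera call takes 0.05 s, during which the arm holds its last target. There are 200 camera calls.

## Task

Put the four polishing wheels away on the two storage spindles: each wheel goes onto the spindle whose base has its own colour, the wide wheel flat on the base first and the narrow wheel flat on top of it. Let go of everything, and leave the steel block, the jar and the screwdriver where they are.

Things in the scene. Friction and masses are not known exactly. Their poses are not given: they have to be found in the camera images.
- red_wide: red polishing wheel, the wide one of its colour: a hard, rigid disc 60 mm in diameter and 22 mm thick with a brass-lined round hole of 20 mm diameter right through its middle; it lies flat on the table at the start, clear of everything by at least 25 mm. The origin is its centre, half-way up (11 mm above its underside); z is its axis, yaw does not matter. It may be gripped across its diameter from above.
- red_narrow: red polishing wheel, the narrow one of its colour: a hard, rigid disc 42 mm in diameter and 22 mm thick with a brass-lined round hole of 20 mm diameter right through its middle; it lies flat on the table at the start, clear of everything by at least 25 mm. The origin is its centre, half-way up (11 mm above its underside); z is its axis, yaw does not matter. It may be gripped across its diameter from above.
- blue_wide: blue polishing wheel, the wide one of its colour: a hard, rigid disc 60 mm in diameter and 22 mm thick with a brass-lined round hole of 20 mm diameter right through its middle; it lies flat on the table at the start, clear of everything by at least 25 mm. The origin is its centre, half-way up (11 mm above its underside); z is its axis, yaw does not matter. It may be gripped across its diameter from above.
- blue_narrow: blue polishing wheel, the narrow one of its colour: a hard, rigid disc 42 mm in diameter and 22 mm thick with a brass-lined round hole of 20 mm diameter right through its middle; it lies flat on the table at the start, clear of everything by at least 25 mm. The origin is its centre, half-way up (11 mm above its underside); z is its axis, yaw does not matter. It may be gripped across its diameter from above.
- red_spindle: red storage spindle, fixed to the table: a flat round red base 84 mm in diameter and 8 mm thick with an upright steel post of 10 mm diameter at its centre, whose tapered tip is 55 mm above the table. The origin is the centre of the base's underside, on the table; z points up along the post. Two wheels fill the post from 8 to 52 mm above the table.
- blue_spindle: blue storage spindle, fixed to the table: a flat round blue base 84 mm in diameter and 8 mm thick with an upright steel post of 10 mm diameter at its centre, whose tapered tip is 55 mm above the table. The origin is the centre of the base's underside, on the table; z points up along the post. Two wheels fill the post from 8 to 52 mm above the table.
- bench_block: bystander: square steel bench block, 64 x 64 x 20 mm, lying loose among the wheels. Origin: centre of its underside.
- jar: bystander: small closed amber jar, 48 mm in diameter and 50 mm high, standing beyond the wheels. Origin: centre of its underside.
- driver: bystander: black-handled screwdriver, 170 mm long, lying beyond the wheels along its own x. Origin: under the tool, near its middle.
Things that resemble listed ones, but are neither listed nor needed, are in the scene too. Leave any green look-alike of the blue_narrow alone.

How it is judged:
At the end, for the whole second after the job is handed in: On each spindle the wide wheel of its colour lies flat on the base (its centre 19 mm above the table, within 5 mm) and the narrow wheel of its colour lies flat on it (centre 41 mm, within 5 mm), each centred on the post within 8 mm, tilted less than 0.12 rad and at rest (below 0.02 m/s) (horizontal distance between each of red_wide, red_narrow and red_spindle below 0.008 m and z of red_wide in the frame of red_spindle between 0.014 and 0.024 m and angle between each of red_wide, red_narrow, blue_wide, blue_narrow's own z axis and vertical below 0.12 rad and linear speed of each of red_wide, red_narrow, blue_wide, blue_narrow below 0.02 m/s and z of red_narrow in the frame of red_spindle between 0.036 and 0.046 m and horizontal distance between each of blue_wide, blue_narrow and blue_spindle below 0.008 m and z of blue_wide in the frame of blue_spindle between 0.014 and 0.024 m and z of blue_narrow in the frame of blue_spindle between 0.036 and 0.046 m); the robot touches nothing.
It fails at once if the steel block is moved by more than 25 mm (distance of bench_block from where it was at the start of the episode above 0.025 m).
It fails at once if the jar is moved by more than 25 mm (distance of jar from where it was at the start of the episode above 0.025 m).
It fails at once if the screwdriver is moved by more than 25 mm (distance of driver from where it was at the start of the episode above 0.025 m).
It also fails if it takes over 112 s, if anything falls off the work surface, if the arm or the gripper's body presses on something with over 40 N, if the wrist force passes 120 N, or if a joint passes its speed limit or range.

## Working session

There is one attempt and no reset: what is moved stays moved. The work goes in short steps, Python scripts to look and compute and a shell command to move; the robot and the scene stay as the last step left them, time stands still between calls to the robot, and variables do not carry over. Pictures are saved under pics/ and viewed, at most 14 in all, crops included, and the job is handed in when it is done.

```bash
mkdir -p pics; python3 - <<'E'
from cell import ctrl, snapshot, camera_params
import cv2
s=ctrl.read_state();print(s)
for n in ["scene","top","wrist"]:
    print(n,camera_params(n)); cv2.imwrite(f"pics/{n}0.png",snapshot(n)[:,:,::-1])
E
```

```text
{'clock': 0.0, 'joints': array([ 1.06221091,  0.38387649,  0.04382858,  1.59958381, -0.01789253,
        1.16118588, -0.04991869]), 'joint_vel': array([ 0.00185577,  0.0009725 , -0.0010725 ,  0.00060645,  0.00182114,
        0.00037104,  0.00150705]), 'joint_efforts': array([-2.99371377e-04, -4.33463395e+01,  1.02450807e+00, -2.49514818e+01,
        1.07177632e-02,  1.12122291e-02,  2.97344251e-06]), 'ee_pos': array([ 0.25919514, -0.59508619,  0.24085568]), 'eef_rot': array([ 9.78973075e-01,  2.03985165e-01, -3.44215853e-04, -1.28528774e-03]), 'wrist_force': array([ 0.47168089, -0.63484112,  0.16192852]), 'ft_torque': array([ 0.0297965 , -0.03427264, -0.05179887]), 'grip_force': 0.0, 'grip_width': 1.0025852044045067}
scene {'vertical_fov': 57.93836911743124, 'cx': 256.53495640028245, 'cy': 192.34624220033544, 'world_from_camera': array([[-0.42207512, -0.74485197,  0.516767  ,  1.00319021],
       [ 0.90645648, -0.33809736,  0.25303521,  0.2179802 ],
       [-0.01375622,  0.57522666,  0.81787838,  0.6895909 ],
       [ 0.        ,  0.        ,  0.        ,  1.        ]])}
top {'vertical_fov': 42.366307429069984, 'cx': 255.4220615950337, 'cy': 190.6558848027313, 'world_from_camera': array([[-0.02282867,  0.98993266, -0.13968599,  0.44065328],
       [-0.99955521, -0.01991867,  0.02219533,  0.01973657],
       [ 0.01918953,  0.14013055,  0.98994707,  1.16300781],
       [ 0.        ,  0.        ,  0.        ,  1.        ]])}
wrist {'vertical_fov': 65.70646984690485, 'cx': 261.0016044073346, 'cy': 190.7775140567341, 'T_tool_cam': array([[-4.95833045e-04,  9.51625680e-01,  3.07259368e-01,
         7.85487472e-02],
       [ 9.99999793e-01,  5.97698778e-04, -2.37429910e-04,
         1.48421220e-04],
       [-4.09592948e-04,  3.07259187e-01, -9.51625780e-01,
        -1.32098199e-01],
       [ 0.00000000e+00,  0.00000000e+00,  0.00000000e+00,
         1.00000000e+00]])}
```

View pics/top0.png

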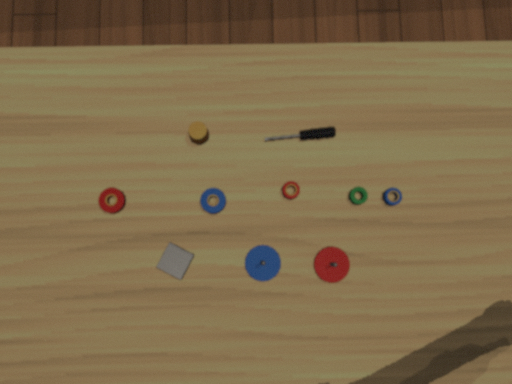

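View pics/scene0.png

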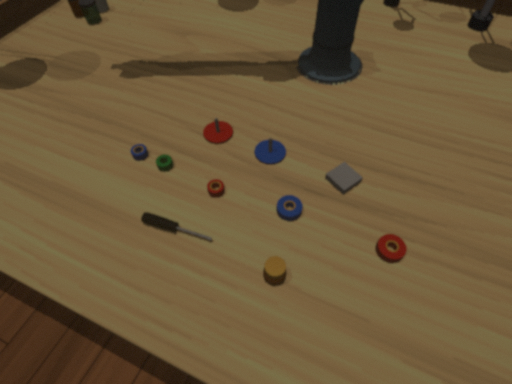

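Top view: red_wide (112,200), blue_wide (213,201), red_narrow (290,190), blue spindle (263,263), red spindle (332,264), block (175,261), jar (198,132), screwdriver (300,134). There are two candidates for blue_narrow: the ring at (392,197), which looks blue or violet, and the one at (358,196), which is green and so the look-alike. I'll check both in an enlarged crop.

```bash
cat > h.py <<'E'
from cell import ctrl, snapshot, camera_params
import cv2, numpy as np
from scipy.spatial.transform import Rotation as R
def cast(name,uv,z,s=None):
    """pixel -> world point on the plane z"""
    p=camera_params(name); f=192/np.tan(np.radians(p["vertical_fov"]/2))
    x,y=(np.array(uv)-[p["cx"],p["cy"]])/f
    if name=="wrist":
        r=np.hypot(x,y)+1e-9; d=np.array([x/r*np.sin(r),-y/r*np.sin(r),-np.cos(r)])
        T=np.eye(4);T[:3,:3]=R.from_quat(s["eef_rot"]).as_matrix();T[:3,3]=s["ee_pos"];T=T@p["T_tool_cam"]
    else: d=np.array([x,-y,-1.]);T=p["world_from_camera"]
    d=T[:3,:3]@d;o=T[:3,3]
    return o+d*(z-o[2])/d[2]
def blobs(img,col,amin=60):
    h=cv2.cvtColor(img,cv2.COLOR_RGB2HSV)
    H,S,V=[h[...,i].astype(int) for i in range(3)]
    m={"red":((H<7)|(H>172))&(S>140)&(V>60),"blue":(H>100)&(H<135)&(S>90)&(V>40),"green":(H>45)&(H<90)&(S>90)&(V>30)}[col]
    c,_=cv2.findContours(m.astype(np.uint8),cv2.RETR_EXTERNAL,cv2.CHAIN_APPROX_NONE)
    out=[]
    for k in c:
        if cv2.contourArea(k)>amin:
            e=cv2.fitEllipse(cv2.convexHull(k)); x,y,w,hh=cv2.boundingRect(k)
            out.append((np.round(e[0],1),np.round(e[1],1),(x,y,w,hh)))
    return out
def totool(target,s=None):
    """shift in tool axes (mm) from the present TCP to a world point"""
    s=s or ctrl.read_state()
    return np.round(R.from_quat(s["eef_rot"]).inv().apply(np.array(target)-s["ee_pos"])*1000,1)
E
python3 - <<'E'
from h import *
for n in ["top","scene"]:
    im=cv2.imread(f"pics/{n}0.png")[:,:,::-1]
    for c in ["red","blue","green"]:
        for b in blobs(im,c):
            z=0.008 if b[1][1]>32 and n=="top" else 0.018
            p=cast(n,b[0],z); print(n,c,b,np.round(p,3),totool([p[0],p[1],.15]))
im=cv2.imread("pics/top0.png")
cv2.imwrite("pics/crop.png",cv2.resize(im[165:230,270:420],None,fx=5,fy=5,interpolation=cv2.INTER_CUBIC))
E
```

```text
top red (array([331.3, 264.2]), array([34.3, 35.2]), (314, 247, 35, 35)) [ 0.428 -0.178  0.008] [ 321.7 -315.    91.8]
top red (array([111.5, 200.1]), array([24.2, 25.7]), (99, 188, 26, 25)) [0.587 0.328 0.018] [ 669.  -715.2   92.6]
top red (array([290.2, 189.8]), array([16.1, 16.7]), (282, 182, 17, 17)) [ 0.603 -0.087  0.018] [ 517.6 -328.4   91.8]
top blue (array([262.3, 262.7]), array([34.2, 34.3]), (246, 246, 34, 34)) [ 0.435 -0.018  0.008] [ 392.  -458.5   92.1]
top blue (array([212.7, 200.4]), array([23.6, 23.9]), (201, 189, 24, 24)) [0.581 0.094 0.018] [ 570.5 -502.9   92.2]
top green (array([357.9, 195.3]), array([16.4, 17.2]), (350, 187, 17, 17)) [ 0.586 -0.246  0.018] [ 439.6 -189.7   91.5]
scene red (array([391.4, 246.9]), array([23.6, 28.6]), (378, 235, 28, 25)) [0.589 0.33  0.018] [ 671.8 -716.6   92.6]
scene red (array([217.6, 131.7]), array([20.9, 28.4]), (204, 122, 29, 21)) [ 0.441 -0.17   0.018] [ 335.9 -316.9   91.8]
scene blue (array([289. , 206.4]), array([21.2, 24.3]), (278, 196, 24, 22)) [0.584 0.095 0.018] [ 573.1 -502.8   92.2]
scene blue (array([269.7, 151.4]), array([22.6, 29.4]), (255, 141, 30, 22)) [ 0.448 -0.013  0.018] [ 405.2 -458.    92.1]
scene green (array([163.6, 160.9]), array([11.9, 14.5]), (157, 155, 15, 13)) [ 0.588 -0.246  0.018] [ 440.7 -188.6   91.5]
```

View pics/crop.png

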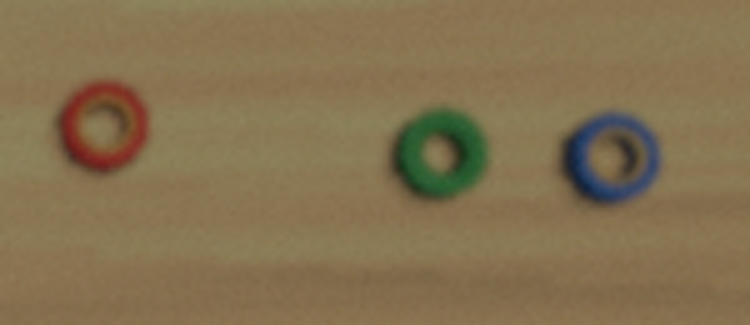

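The crop settles it: the right-hand ring (top-view 392,197) is blue with a brass lining, so it is blue_narrow. The left one is solid green, so I'll leave it. I'll start with blue_wide.

```bash
python3 -m crank '[[1,0.57,-0.503,0.1,0,0,0],[1,0.57,-0.503,0.1,0,0,0],[1,0.57,-0.503,0.1,0,0,0],[1,0.57,-0.503,0.1,0,0,0],[1,0.57,-0.503,0.1,0,0,0],[1,0.57,-0.503,0.1,0,0,0],[1,0.57,-0.503,0.1,0,0,0],[1,0.57,-0.503,0.1,0,0,0],[1,0.57,-0.503,0.1,0,0,0],[1,0.57,-0.503,0.1,0,0,0]]' 40; python3 -c "
from h import *
print(totool([.581,.094,.13]))"
```

```text
clock: 1.15
ee_pos: [0.4696, -0.1449, 0.1768]
eef_rot: [0.979, 0.204, 0.0, 0.0]
wrist_force: [1.7, -0.4, 0.5]
grip_width: 0.998
grip_force: 0.0
[ 197.5 -174.7   46.8]
```

```bash
python3 -m crank '[[1,0.198,-0.175,0.045,0,0,0],[1,0.198,-0.175,0.045,0,0,0],[1,0.198,-0.175,0.045,0,0,0],[1,0.198,-0.175,0.045,0,0,0],[1,0.198,-0.175,0.045,0,0,0],[1,0.198,-0.175,0.045,0,0,0],[1,0.198,-0.175,0.045,0,0,0],[1,0.198,-0.175,0.045,0,0,0],[1,0.198,-0.175,0.045,0,0,0],[1,0.198,-0.175,0.045,0,0,0]]'
cat > w.py <<'E'
from h import *
import sys
# w.py name colour plane-z aim-z : centre of coloured discs in the wrist picture
n,c,z,za=sys.argv[1],sys.argv[2],float(sys.argv[3]),float(sys.argv[4])
s=ctrl.read_state(); im=snapshot("wrist"); cv2.imwrite(f"pics/{n}.png",im[:,:,::-1])
for b in blobs(im,c,300):
    p=cast("wrist",b[0],z,s); print(b,np.round(p,4),"shift",totool([p[0],p[1],za],s))
E
python3 w.py w1 blue 0.018 0.012
```

```text
clock: 2.15
ee_pos: [0.5808, 0.09, 0.1322]
eef_rot: [0.979, 0.202, -0.0, 0.001]
wrist_force: [0.9, -0.3, -0.1]
grip_width: 1.001
grip_force: 0.0
(array([295.6, 325.9]), array([50.2, 69.7]), (261, 301, 70, 38)) [ 0.4494 -0.0091  0.018 ] shift [-159.9   38.8  120.3]
(array([256.3, 185.2]), array([68.1, 69.2]), (223, 151, 68, 69)) [0.5831 0.095  0.018 ] shift [  4.1  -3.9 120.2]
```

View pics/w1.png

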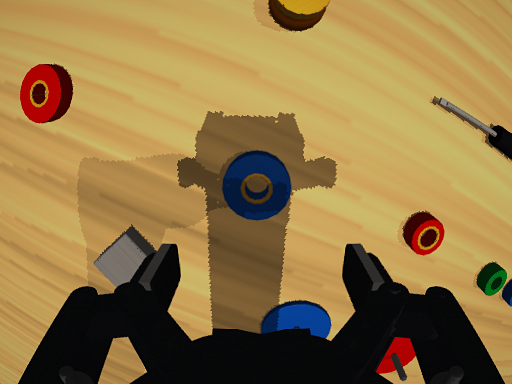

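Wrist view: blue_wide is at (256,185), almost directly under the jaws, with the blue spindle base at (296,326). Next I descend and grip.

```bash
python3 -m crank '[[1,0.004,-0.004,0.04,0,0,0],[1,0.004,-0.004,0.08,0,0,0],[1,0.004,-0.004,0.105,0,0,0],[1,0.004,-0.004,0.122,0,0,0],[1,0.004,-0.004,0.122,0,0,0],[1,0.004,-0.004,0.122,0,0,0],[-1,0.004,-0.004,0.122,0,0,0],[-1,0.004,-0.004,0.122,0,0,0],[-1,0.004,-0.004,0.122,0,0,0],[-1,0.004,-0.004,0.122,0,0,0]]' 40
python3 -m crank '[[-1,0,0,0,0,0,0],[-1,0,0,0,0,0,0],[-1,0,0,0,0,0,0],[-1,0,0,-0.02,0,0,0],[-1,0,0,-0.06,0,0,0],[-1,0,0,-0.1,0,0,0],[-1,0,0,-0.12,0,0,0],[-1,0,0,-0.12,0,0,0],[-1,0,0,-0.12,0,0,0],[-1,0,0,-0.12,0,0,0]]'
python3 w.py w2 blue 0.13 0.012; python3 -c "
from h import *
print(totool([.435,-.018,.13]))"
```

```text
clock: 3.2
ee_pos: [0.585, 0.0983, 0.0122]
eef_rot: [0.979, 0.204, 0.002, 0.0]
wrist_force: [-0.5, -0.8, 5.6]
grip_width: 0.675
grip_force: 44.2
clock: 4.2
ee_pos: [0.5815, 0.0975, 0.1282]
eef_rot: [0.979, 0.204, -0.002, 0.0]
wrist_force: [0.0, -0.5, -1.9]
grip_width: 0.671
grip_force: 43.5
(array([267.5, 273.1]), array([117.8, 145.6]), (203, 205, 122, 131)) [0.575  0.0908 0.13  ] shift [ -8.2   3.6 116.3]
[-180.3   47.5   -1.3]
```

View pics/w2.png

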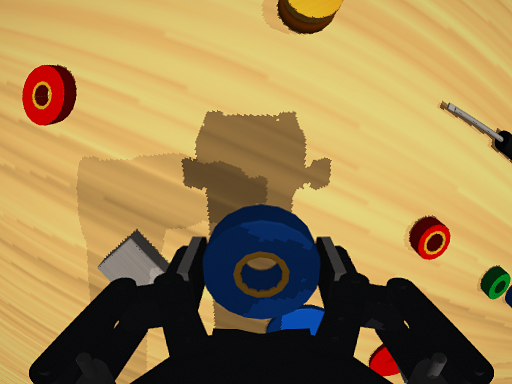

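Holding blue_wide, with its brass rim centred at (261,274). From a hover a little short of the blue spindle, its base and post should be visible past the wheel.

```bash
python3 -m crank '[[-1,-0.2,0.047,-0.03,0,0,0],[-1,-0.2,0.047,-0.03,0,0,0],[-1,-0.2,0.047,-0.03,0,0,0],[-1,-0.2,0.047,-0.03,0,0,0],[-1,-0.2,0.047,-0.03,0,0,0],[-1,-0.2,0.047,-0.03,0,0,0],[-1,-0.2,0.047,-0.03,0,0,0],[-1,-0.2,0.047,-0.03,0,0,0],[-1,-0.2,0.047,-0.03,0,0,0],[-1,-0.2,0.047,-0.03,0,0,0]]'
python3 w.py w3 blue 0.008 0.15
python3 - <<'E'
from h import *
s=ctrl.read_state()
p=cast("wrist",(261,274),s["ee_pos"][2]+.01,s);print("hole in tool",totool(p,s))
im=cv2.imread("pics/scene0.png")[:,:,::-1]
for c in["red","blue"]:
  for b in blobs(im,c): print(c,b[0],cast("scene",b[0],.008).round(4))
E
```

```text
clock: 5.25
ee_pos: [0.4192, -0.024, 0.1599]
eef_rot: [0.979, 0.205, 0.0, -0.0]
wrist_force: [-0.8, -0.8, -0.6]
grip_width: 0.671
grip_force: 43.5
(array([261. , 262.3]), array([114. , 118.6]), (202, 205, 118, 114)) [ 0.3306 -0.0629  0.008 ] shift [-96.7   0.1   9.9]
(array([261.8, 159.9]), array([82.2, 84.1]), (220, 119, 85, 83)) [ 0.4365 -0.0175  0.008 ] shift [18.5  0.9  9.9]
hole in tool [ -3.6   0.2 -10. ]
red [391.4 246.9] [0.5827 0.3318 0.008 ]
red [217.6 131.7] [ 0.4322 -0.1762  0.008 ]
blue [289.  206.4] [0.5776 0.093  0.008 ]
blue [269.7 151.4] [ 0.4394 -0.0168  0.008 ]
```

View pics/w3.png

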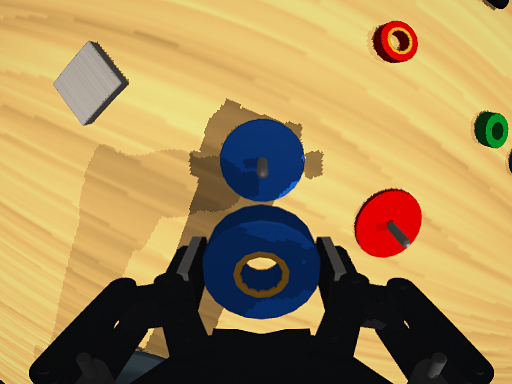

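Base centre at (262,160), red spindle post near (398,232). Align (x +22, y +1), then go down past the tip and check the force.

```bash
python3 -m crank '[[-1,0.022,0.001,0,0,0,0],[-1,0.022,0.001,0.04,0,0,0],[-1,0.022,0.001,0.07,0,0,0],[-1,0.022,0.001,0.08,0,0,0],[-1,0.022,0.001,0.08,0,0,0],[-1,0.022,0.001,0.09,0,0,0],[-1,0.022,0.001,0.1,0,0,0],[-1,0.022,0.001,0.11,0,0,0],[-1,0.022,0.001,0.11,0,0,0],[-1,0.022,0.001,0.11,0,0,0]]'
```

```text
clock: 6.3
ee_pos: [0.4389, -0.017, 0.0499]
eef_rot: [0.979, 0.204, -0.0, -0.0]
wrist_force: [-0.1, -0.3, -0.8]
grip_width: 0.671
grip_force: 43.5
```

```bash
python3 -m crank '[[-1,0,0,0.012,0,0,0],[-1,0,0,0.022,0,0,0],[-1,0,0,0.031,0,0,0],[-1,0,0,0.031,0,0,0],[-1,0,0,0.031,0,0,0],[1,0,0,0.031,0,0,0],[1,0,0,0.031,0,0,0],[1,0,0,0.031,0,0,0],[1,0,0,0.031,0,0,0],[1,0,0,0.031,0,0,0]]'
python3 -m crank '[[1,0,0,-0.02,0,0,0],[1,0,0,-0.06,0,0,0],[1,0,0,-0.1,0,0,0],[1,0,0,-0.12,0,0,0],[1,0,0,-0.12,0,0,0],[1,0,0,-0.12,0,0,0],[1,0,0,-0.12,0,0,0],[1,0,0,-0.12,0,0,0],[1,0,0,-0.12,0,0,0],[1,0,0,-0.12,0,0,0]]'
python3 w.py w4 blue 0.03 0.15; python3 -c "
from h import *
print(totool([.583,-.327,.13]), totool([.603,-.087,.13]),totool([.587,.329,.13]))"
```

```text
clock: 7.3
ee_pos: [0.439, -0.0171, 0.019]
eef_rot: [0.979, 0.204, -0.0, -0.0]
wrist_force: [0.2, 0.4, 0.3]
grip_width: 0.996
grip_force: 0.0
clock: 8.3
ee_pos: [0.4385, -0.017, 0.1383]
eef_rot: [0.979, 0.204, -0.001, -0.0]
wrist_force: [0.7, -0.1, -0.4]
grip_width: 1.001
grip_force: 0.0
(array([260.7, 185.5]), array([85.6, 88.7]), (217, 143, 89, 86)) [ 0.4435 -0.0147  0.03  ] shift [  5.5  -0.2 -11.7]
[  8.5 341.9   8.2] [122.7 129.8   8.3] [ 274.2 -257.9    8.4]
```

View pics/w4.png

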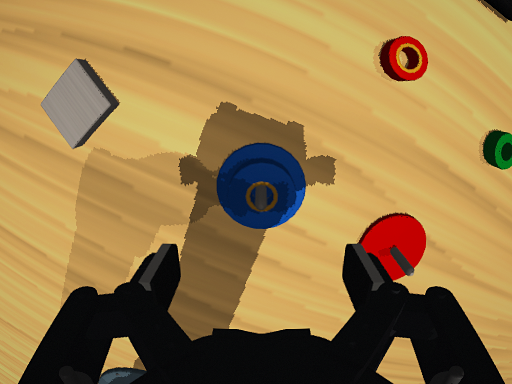

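blue_wide is seated on its spindle: the post shows through the brass rim at (261,196). Next is blue_narrow.

```bash
python3 -m crank '[[0.5,0.008,0.342,0.008,0,0,0],[0.5,0.008,0.342,0.008,0,0,0],[0.5,0.008,0.342,0.008,0,0,0],[0.5,0.008,0.342,0.008,0,0,0],[0.5,0.008,0.342,0.008,0,0,0],[0.5,0.008,0.342,0.008,0,0,0],[0.5,0.008,0.342,0.008,0,0,0],[0.5,0.008,0.342,0.008,0,0,0],[0.5,0.008,0.342,0.008,0,0,0],[0.5,0.008,0.342,0.008,0,0,0]]'
python3 w.py w5 blue 0.018 0.013
```

```text
clock: 9.35
ee_pos: [0.5828, -0.3253, 0.1304]
eef_rot: [0.979, 0.205, -0.0, -0.001]
wrist_force: [0.6, 1.3, 0.4]
grip_width: 0.75
grip_force: 0.0
(array([ -3.9, 194.8]), array([37.9, 65.7]), (0, 168, 18, 59)) [ 0.4491 -0.0338  0.018 ] shift [  -5.6 -320.4  118.2]
(array([263.4, 189.6]), array([47.6, 50. ]), (240, 165, 48, 50)) [ 0.5842 -0.3269  0.018 ] shift [  0.7   2.3 117.4]
```

View pics/w5.png

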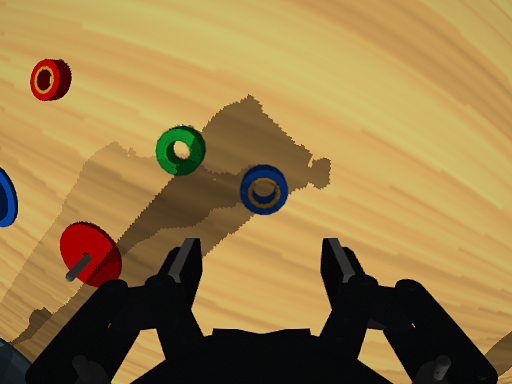

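blue_narrow is at (263,190), and the green look-alike at (181,150) is clear of the fingers.

```bash
python3 -m crank '[[0.5,0,0.002,0.04,0,0,0],[0.5,0,0.002,0.08,0,0,0],[0.5,0,0.002,0.105,0,0,0],[0.5,0,0.002,0.118,0,0,0],[0.5,0,0.002,0.118,0,0,0],[0.5,0,0.002,0.118,0,0,0],[-1,0,0.002,0.118,0,0,0],[-1,0,0.002,0.118,0,0,0],[-1,0,0.002,0.118,0,0,0],[-1,0,0.002,0.118,0,0,0]]' 40
python3 -m crank '[[-1,0,0,0,0,0,0],[-1,0,0,0,0,0,0],[-1,0,0,0,0,0,0],[-1,0,0,-0.04,0,0,0],[-1,0,0,-0.09,0,0,0],[-1,0,0,-0.14,0,0,0],[-1,0,0,-0.15,0,0,0],[-1,0,0,-0.15,0,0,0],[-1,0,0,-0.15,0,0,0],[-1,0,0,-0.15,0,0,0]]'
python3 -c "
from h import *
print(totool([.437,-.017,.16]))"
```

```text
clock: 10.4
ee_pos: [0.5858, -0.3301, 0.0157]
eef_rot: [0.979, 0.204, 0.002, 0.001]
wrist_force: [-0.4, 1.1, 6.4]
grip_width: 0.468
grip_force: 40.9
clock: 11.4
ee_pos: [0.5817, -0.3284, 0.1599]
eef_rot: [0.979, 0.204, -0.002, -0.002]
wrist_force: [-0.2, 0.3, -0.5]
grip_width: 0.47
grip_force: 40.7
[  -8.3 -343.3    1.4]
```

```bash
python3 -m crank '[[-1,-0.028,-0.343,0,0,0,0],[-1,-0.028,-0.343,0,0,0,0],[-1,-0.028,-0.343,0,0,0,0],[-1,-0.028,-0.343,0,0,0,0],[-1,-0.028,-0.343,0,0,0,0],[-1,-0.028,-0.343,0,0,0,0],[-1,-0.028,-0.343,0,0,0,0],[-1,-0.028,-0.343,0,0,0,0],[-1,-0.028,-0.343,0,0,0,0],[-1,-0.028,-0.343,0,0,0,0]]'
python3 w.py w6 blue 0.03 0.15
```

```text
clock: 12.4
ee_pos: [0.421, -0.027, 0.1623]
eef_rot: [0.979, 0.203, -0.001, -0.0]
wrist_force: [-0.4, -0.4, -0.4]
grip_width: 0.469
grip_force: 40.8
(array([260.9, 257.1]), array([82.1, 84.8]), (221, 215, 81, 84)) [ 0.349  -0.0582  0.03  ] shift [-78.5   0.   12.4]
(array([258.4, 159.6]), array([81.6, 83.3]), (217, 119, 84, 82)) [ 0.441  -0.0159  0.03  ] shift [22.8 -2.2 12.3]
```

View pics/w6.png

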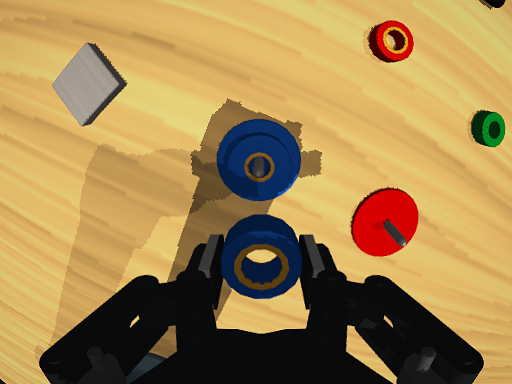

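Held blue_narrow has its rim near (261,269); the base blob is at (258,160).

```bash
cat > hole.py <<'E'
from h import *
import sys
# hole.py pic dz-of-top spindle-u v : rim centre (brass mask below row 230) and needed shift
n,dz,u,v=sys.argv[1],*map(float,sys.argv[2:])
h=cv2.cvtColor(cv2.imread(f"pics/{n}.png"),cv2.COLOR_BGR2HSV)
m=cv2.inRange(h,(12,150,60),(28,255,255)); m[:230]=0; m[310:]=0; m[:,:210]=0; m[:,312:]=0
c,_=cv2.findContours(m,cv2.RETR_EXTERNAL,cv2.CHAIN_APPROX_NONE); k=max(c,key=cv2.contourArea)
e=cv2.fitEllipse(k); s=ctrl.read_state()
a=totool(cast("wrist",e[0],s["ee_pos"][2]+dz,s),s); b=totool(cast("wrist",(u,v),.008,s),s)
print(e[:2],"hole",a,"base",b,"shift",b-a)
E
python3 hole.py w6 0.006 258.4 159.6; python3 hole.py w3 0.01 261.8 159.9
```

```text
((260.9471740722656, 266.5505676269531), (43.88763427734375, 53.6934700012207)) hole [-1.8  0.1 -6. ] base [ 18.2  -2.3 154.5] shift [ 20.   -2.4 160.5]
((260.92852783203125, 274.303955078125), (44.08840560913086, 54.031944274902344)) hole [ -3.8   0.1 -10. ] base [ 17.9   1.  154.5] shift [ 21.7   0.9 164.5]
```

```bash
python3 -m crank '[[-1,0.02,-0.002,0,0,0,0],[-1,0.02,-0.002,0.04,0,0,0],[-1,0.02,-0.002,0.07,0,0,0],[-1,0.02,-0.002,0.08,0,0,0],[-1,0.02,-0.002,0.08,0,0,0],[-1,0.02,-0.002,0.088,0,0,0],[-1,0.02,-0.002,0.095,0,0,0],[-1,0.02,-0.002,0.102,0,0,0],[-1,0.02,-0.002,0.102,0,0,0],[-1,0.02,-0.002,0.102,0,0,0]]'
```

```text
clock: 13.45
ee_pos: [0.4387, -0.0161, 0.0612]
eef_rot: [0.979, 0.204, 0.0, 0.0]
wrist_force: [0.4, -0.6, -0.1]
grip_width: 0.47
grip_force: 40.8
```

```bash
python3 -m crank '[[-1,0,0,0.006,0,0,0],[-1,0,0,0.012,0,0,0],[-1,0,0,0.015,0,0,0],[-1,0,0,0.015,0,0,0],[-1,0,0,0.015,0,0,0],[0.5,0,0,0.015,0,0,0],[0.5,0,0,0.015,0,0,0],[0.5,0,0,0.015,0,0,0],[0.5,0,0,0.015,0,0,0],[0.5,0,0,0.015,0,0,0]]'
python3 -m crank '[[0.5,0,0,-0.02,0,0,0],[0.5,0,0,-0.06,0,0,0],[0.5,0,0,-0.09,0,0,0],[0.5,0,0,-0.1,0,0,0],[0.5,0,0,-0.1,0,0,0],[0.5,0,0,-0.1,0,0,0],[0.5,0,0,-0.1,0,0,0],[0.5,0,0,-0.1,0,0,0],[0.5,0,0,-0.1,0,0,0],[0.5,0,0,-0.1,0,0,0]]'
python3 w.py w7 blue 0.03 0.15; python3 -c "
from h import *
print(totool([.603,-.087,.13]),totool([.589,.329,.13]))"
```

```text
clock: 14.45
ee_pos: [0.4387, -0.0162, 0.0461]
eef_rot: [0.979, 0.204, 0.0, 0.0]
wrist_force: [-0.3, -1.2, -0.2]
grip_width: 0.747
grip_force: 0.0
clock: 15.45
ee_pos: [0.4382, -0.0161, 0.1455]
eef_rot: [0.979, 0.204, -0.001, -0.0]
wrist_force: [0.4, 0.0, -0.7]
grip_width: 0.752
grip_force: 0.0
(array([261.6, 183.6]), array([83.6, 86.6]), (219, 142, 87, 84)) [ 0.4431 -0.0147  0.03  ] shift [ 5.   0.6 -4.5]
[122.6 130.8  15.5] [ 275.9 -256.2   15.6]
```

View pics/w7.png

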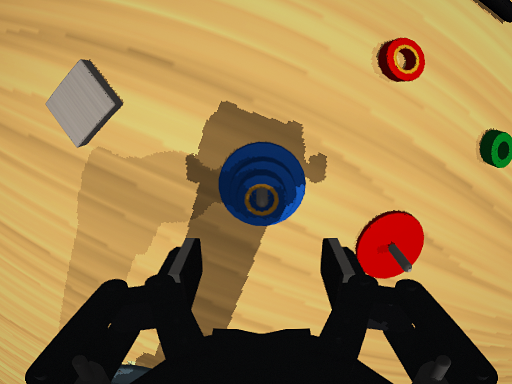

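The blue stack is done: the tip sits inside the narrow wheel's rim at (262,199). Now red_wide.

```bash
python3 -m crank '[[1,0.276,-0.256,0.015,0,0,0],[1,0.276,-0.256,0.015,0,0,0],[1,0.276,-0.256,0.015,0,0,0],[1,0.276,-0.256,0.015,0,0,0],[1,0.276,-0.256,0.015,0,0,0],[1,0.276,-0.256,0.015,0,0,0],[1,0.276,-0.256,0.015,0,0,0],[1,0.276,-0.256,0.015,0,0,0],[1,0.276,-0.256,0.015,0,0,0],[1,0.276,-0.256,0.015,0,0,0]]'
python3 w.py w8 red 0.018 0.011
```

```text
clock: 16.5
ee_pos: [0.5889, 0.3291, 0.1303]
eef_rot: [0.979, 0.205, -0.001, 0.0]
wrist_force: [0.2, -1.7, -0.4]
grip_width: 1.0
grip_force: 0.0
(array([260.1, 190.9]), array([66.3, 69.1]), (226, 159, 69, 66)) [0.5881 0.3293 0.018 ] shift [ -0.5  -0.6 119.3]
```

```bash
python3 -m crank '[[1,-0.003,-0.001,0.04,0,0,0],[1,-0.003,-0.001,0.08,0,0,0],[1,-0.003,-0.001,0.105,0,0,0],[1,-0.003,-0.001,0.119,0,0,0],[1,-0.003,-0.001,0.119,0,0,0],[1,-0.003,-0.001,0.119,0,0,0],[-1,-0.003,-0.001,0.119,0,0,0],[-1,-0.003,-0.001,0.119,0,0,0],[-1,-0.003,-0.001,0.119,0,0,0],[-1,-0.003,-0.001,0.119,0,0,0]]' 40
python3 -m crank '[[-1,0,0,0,0,0,0],[-1,0,0,0,0,0,0],[-1,0,0,0,0,0,0],[-1,0,0,-0.04,0,0,0],[-1,0,0,-0.09,0,0,0],[-1,0,0,-0.14,0,0,0],[-1,0,0,-0.15,0,0,0],[-1,0,0,-0.15,0,0,0],[-1,0,0,-0.15,0,0,0],[-1,0,0,-0.15,0,0,0]]'
python3 -c "
from h import *
print(totool([.43,-.177,.16]))"
```

```text
clock: 17.55
ee_pos: [0.5879, 0.3296, 0.015]
eef_rot: [0.979, 0.204, 0.002, -0.0]
wrist_force: [-0.9, -0.7, 6.1]
grip_width: 0.69
grip_force: 42.2
clock: 18.55
ee_pos: [0.5847, 0.3271, 0.1591]
eef_rot: [0.979, 0.204, -0.002, 0.001]
wrist_force: [-0.6, 0.0, -1.4]
grip_width: 0.683
grip_force: 43.6
[-343.1  400.4    1.3]
```

```bash
python3 -m crank '[[-1,-0.18,0.2,0,0,0,0],[-1,-0.18,0.2,0,0,0,0],[-1,-0.18,0.2,0,0,0,0],[-1,-0.18,0.2,0,0,0,0],[-1,-0.18,0.2,0,0,0,0],[-1,-0.18,0.2,0,0,0,0],[-1,-0.18,0.2,0,0,0,0],[-1,-0.18,0.2,0,0,0,0],[-1,-0.18,0.2,0,0,0,0],[-1,-0.18,0.2,0,0,0,0]]'
python3 -m crank '[[-1,-0.183,0.2,0,0,0,0],[-1,-0.183,0.2,0,0,0,0],[-1,-0.183,0.2,0,0,0,0],[-1,-0.183,0.2,0,0,0,0],[-1,-0.183,0.2,0,0,0,0],[-1,-0.183,0.2,0,0,0,0],[-1,-0.183,0.2,0,0,0,0],[-1,-0.183,0.2,0,0,0,0],[-1,-0.183,0.2,0,0,0,0],[-1,-0.183,0.2,0,0,0,0]]'
python3 w.py w9 red 0.008 0.15
```

```text
clock: 19.55
ee_pos: [0.5012, 0.0753, 0.1618]
eef_rot: [0.979, 0.206, -0.0, -0.001]
wrist_force: [0.3, -0.7, -0.5]
grip_width: 0.689
grip_force: 43.6
clock: 20.55
ee_pos: [0.4142, -0.1812, 0.1621]
eef_rot: [0.979, 0.206, 0.0, -0.0]
wrist_force: [0.6, -0.6, -1.1]
grip_width: 0.687
grip_force: 43.6
(array([261.8, 218.9]), array([131.9, 188.9]), (202, 122, 119, 189)) [ 0.3737 -0.2001  0.008 ] shift [-44.7   1.   12.1]
```

View pics/w9.png

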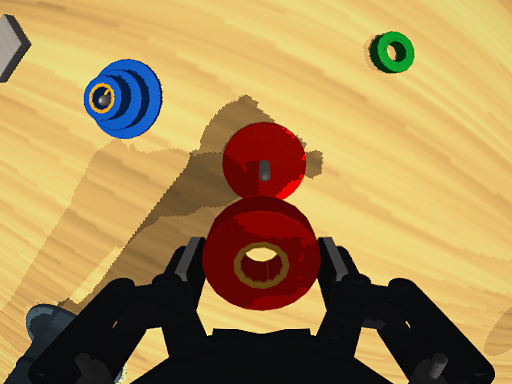

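The base (columns 222–306, top row 122) is centred near (264,163) and overlaps the held wheel in the mask.

```bash
python3 hole.py w9 0.007 264 163
```

```text
((260.8389587402344, 264.87005615234375), (45.413909912109375, 54.35652542114258)) hole [-0.1  0.1 -7. ] base [ 14.9   3.2 154.1] shift [ 15.    3.1 161.1]
```

```bash
python3 -m crank '[[-1,0.015,0.003,0,0,0,0],[-1,0.015,0.003,0.04,0,0,0],[-1,0.015,0.003,0.07,0,0,0],[-1,0.015,0.003,0.08,0,0,0],[-1,0.015,0.003,0.08,0,0,0],[-1,0.015,0.003,0.09,0,0,0],[-1,0.015,0.003,0.1,0,0,0],[-1,0.015,0.003,0.11,0,0,0],[-1,0.015,0.003,0.11,0,0,0],[-1,0.015,0.003,0.11,0,0,0]]'
```

```text
clock: 21.6
ee_pos: [0.428, -0.18, 0.0519]
eef_rot: [0.979, 0.204, -0.0, -0.0]
wrist_force: [-0.5, -1.1, -0.7]
grip_width: 0.687
grip_force: 43.6
```

Target TCP z is about 0.023, so I go down 28 mm.

```bash
python3 -m crank '[[-1,0,0,0.012,0,0,0],[-1,0,0,0.022,0,0,0],[-1,0,0,0.028,0,0,0],[-1,0,0,0.028,0,0,0],[-1,0,0,0.028,0,0,0],[1,0,0,0.028,0,0,0],[1,0,0,0.028,0,0,0],[1,0,0,0.028,0,0,0],[1,0,0,0.028,0,0,0],[1,0,0,0.028,0,0,0]]'
python3 -m crank '[[1,0,0,-0.02,0,0,0],[1,0,0,-0.06,0,0,0],[1,0,0,-0.1,0,0,0],[1,0,0,-0.11,0,0,0],[1,0,0,-0.11,0,0,0],[1,0,0,-0.11,0,0,0],[1,0,0,-0.11,0,0,0],[1,0,0,-0.11,0,0,0],[1,0,0,-0.11,0,0,0],[1,0,0,-0.11,0,0,0]]'
python3 w.py w10 red 0.03 0.15; python3 -c "
from h import *
print(totool([.603,-.087,.13]))"
```

```text
clock: 22.6
ee_pos: [0.4283, -0.18, 0.0242]
eef_rot: [0.979, 0.204, 0.0, 0.0]
wrist_force: [0.5, 0.4, 0.3]
grip_width: 1.0
grip_force: 0.0
clock: 23.6
ee_pos: [0.4278, -0.1797, 0.1333]
eef_rot: [0.979, 0.204, -0.001, -0.001]
wrist_force: [0.1, 0.6, -0.3]
grip_width: 1.0
grip_force: 0.0
(array([259.6, 182.6]), array([87.7, 90.9]), (214, 139, 92, 88)) [ 0.4361 -0.1749  0.03  ] shift [  9.5  -1.1 -16.7]
[197.6 -15.2   3.5]
```

View pics/w10.png

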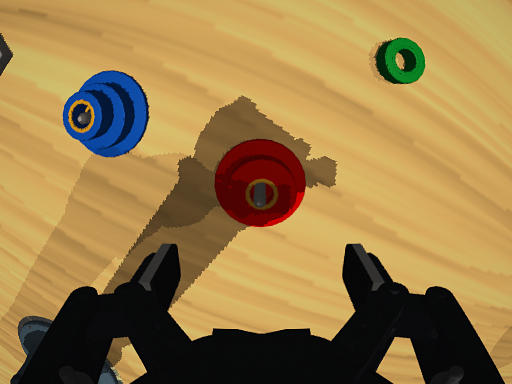

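red_wide is seated on the red post, rim at (262,194). Last is red_narrow.

```bash
python3 -m crank '[[0.5,0.198,-0.015,0.003,0,0,0],[0.5,0.198,-0.015,0.003,0,0,0],[0.5,0.198,-0.015,0.003,0,0,0],[0.5,0.198,-0.015,0.003,0,0,0],[0.5,0.198,-0.015,0.003,0,0,0],[0.5,0.198,-0.015,0.003,0,0,0],[0.5,0.198,-0.015,0.003,0,0,0],[0.5,0.198,-0.015,0.003,0,0,0],[0.5,0.198,-0.015,0.003,0,0,0],[0.5,0.198,-0.015,0.003,0,0,0]]'
python3 w.py w11 red 0.018 0.013
```

```text
clock: 24.65
ee_pos: [0.6031, -0.0882, 0.1313]
eef_rot: [0.979, 0.203, -0.0, 0.0]
wrist_force: [0.2, -0.1, 0.3]
grip_width: 0.745
grip_force: 0.0
(array([272.7, 324.6]), array([17.9, 61.2]), (241, 315, 62, 18)) [ 0.4652 -0.1623  0.018 ] shift [-156.    13.   118.3]
(array([260.4, 188.7]), array([47.5, 49.8]), (237, 164, 48, 50)) [ 0.6041 -0.0875  0.018 ] shift [  1.2  -0.3 118.3]
```

```bash
python3 -m crank '[[0.5,-0.001,0,0.04,0,0,0],[0.5,-0.001,0,0.08,0,0,0],[0.5,-0.001,0,0.105,0,0,0],[0.5,-0.001,0,0.118,0,0,0],[0.5,-0.001,0,0.118,0,0,0],[0.5,-0.001,0,0.118,0,0,0],[-1,-0.001,0,0.118,0,0,0],[-1,-0.001,0,0.118,0,0,0],[-1,-0.001,0,0.118,0,0,0],[-1,-0.001,0,0.118,0,0,0]]' 40
python3 -m crank '[[-1,0,0,0,0,0,0],[-1,0,0,0,0,0,0],[-1,0,0,0,0,0,0],[-1,0,0,-0.04,0,0,0],[-1,0,0,-0.09,0,0,0],[-1,0,0,-0.14,0,0,0],[-1,0,0,-0.15,0,0,0],[-1,0,0,-0.15,0,0,0],[-1,0,0,-0.15,0,0,0],[-1,0,0,-0.15,0,0,0]]'
python3 -c "
from h import *
print(totool([.43,-.177,.16]))"
```

```text
clock: 25.7
ee_pos: [0.6049, -0.0877, 0.0155]
eef_rot: [0.979, 0.204, 0.002, 0.001]
wrist_force: [-0.7, -0.0, 5.9]
grip_width: 0.473
grip_force: 40.5
clock: 26.7
ee_pos: [0.6007, -0.0875, 0.1604]
eef_rot: [0.979, 0.204, -0.002, -0.001]
wrist_force: [-0.7, -0.0, -1.4]
grip_width: 0.477
grip_force: 40.7
[-192.2   13.9    1.2]
```

```bash
python3 -m crank '[[-1,-0.212,0.014,0,0,0,0],[-1,-0.212,0.014,0,0,0,0],[-1,-0.212,0.014,0,0,0,0],[-1,-0.212,0.014,0,0,0,0],[-1,-0.212,0.014,0,0,0,0],[-1,-0.212,0.014,0,0,0,0],[-1,-0.212,0.014,0,0,0,0],[-1,-0.212,0.014,0,0,0,0],[-1,-0.212,0.014,0,0,0,0],[-1,-0.212,0.014,0,0,0,0]]'
python3 w.py w12 red 0.008 0.15
```

```text
clock: 27.7
ee_pos: [0.4152, -0.1841, 0.1631]
eef_rot: [0.979, 0.205, 0.0, -0.0]
wrist_force: [0.3, 0.6, 0.1]
grip_width: 0.476
grip_force: 40.7
(array([260.8, 257.3]), array([82. , 84.5]), (221, 215, 81, 84)) [ 0.331 -0.221  0.008] shift [-91.9  -0.1  13. ]
(array([260.5, 162.2]), array([80.9, 83.2]), (219, 122, 84, 81)) [ 0.4294 -0.1776  0.008 ] shift [15.6 -0.3 13.1]
```

```bash
python3 hole.py w12 0.006 260.5 162.2
```

```text
((260.93096923828125, 266.89959716796875), (44.694515228271484, 54.085411071777344)) hole [-2.   0.1 -6. ] base [ 15.5  -0.3 155.1] shift [ 17.5  -0.4 161.1]
```

```bash
python3 -m crank '[[-1,0.018,0,0,0,0,0],[-1,0.018,0,0.04,0,0,0],[-1,0.018,0,0.07,0,0,0],[-1,0.018,0,0.08,0,0,0],[-1,0.018,0,0.08,0,0,0],[-1,0.018,0,0.088,0,0,0],[-1,0.018,0,0.095,0,0,0],[-1,0.018,0,0.102,0,0,0],[-1,0.018,0,0.102,0,0,0],[-1,0.018,0,0.102,0,0,0]]'
```

```text
clock: 28.75
ee_pos: [0.4306, -0.1779, 0.0611]
eef_rot: [0.979, 0.204, 0.0, 0.0]
wrist_force: [-0.4, 0.1, 0.4]
grip_width: 0.478
grip_force: 40.7
```

```bash
python3 -m crank '[[-1,0,0,0.006,0,0,0],[-1,0,0,0.012,0,0,0],[-1,0,0,0.015,0,0,0],[-1,0,0,0.015,0,0,0],[-1,0,0,0.015,0,0,0],[0.5,0,0,0.015,0,0,0],[0.5,0,0,0.015,0,0,0],[0.5,0,0,0.015,0,0,0],[0.5,0,0,0.015,0,0,0],[0.5,0,0,0.015,0,0,0]]'
python3 -m crank '[[0.5,0,0,-0.02,0,0,0],[0.5,0,0,-0.06,0,0,0],[0.5,0,0,-0.1,0,0,0],[0.5,0,0,-0.12,0,0,0],[0.5,0,0,-0.12,0,0,0],[0.5,0,0,-0.12,0,0,0],[0.5,0,0,-0.12,0,0,0],[0.5,0,0,-0.12,0,0,0],[0.5,0,0,-0.12,0,0,0],[0.5,0,0,-0.12,0,0,0]]'
python3 - <<'E'
from h import *
# rim centres of all four wheels against the bases, in two views side by side
a=snapshot("wrist")[:,:,::-1]; b=snapshot("scene")[90:200,150:330,::-1]
b=cv2.resize(b,(400,244),interpolation=cv2.INTER_CUBIC)
o=np.zeros((384,800,3),np.uint8); o[:,:400]=a[:,:400]; o[:244,400:]=b
cv2.imwrite("pics/final.png",o)
E
```

```text
clock: 29.75
ee_pos: [0.4306, -0.1779, 0.0461]
eef_rot: [0.979, 0.204, 0.0, 0.0]
wrist_force: [0.5, 0.0, 0.3]
grip_width: 0.753
grip_force: 0.0
clock: 30.75
ee_pos: [0.4301, -0.1776, 0.1653]
eef_rot: [0.979, 0.204, -0.001, -0.001]
wrist_force: [-0.3, -0.8, -0.1]
grip_width: 0.746
grip_force: 0.0
```

View pics/final.png

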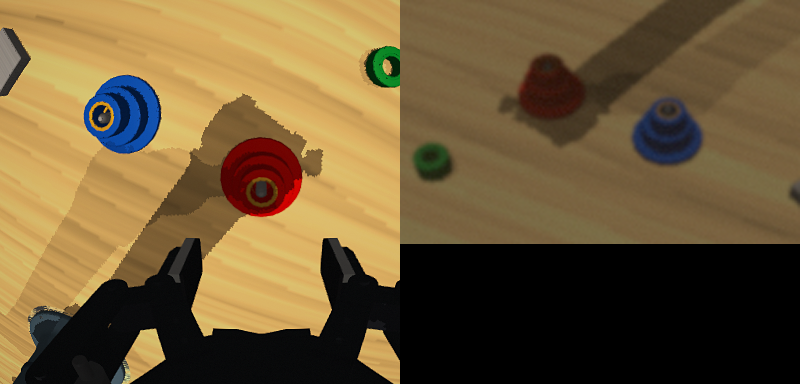

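Both stacks sit flat with the posts inside the rims (red at 262,190, blue at 103,116), and the gripper is clear above them.

```bash
python3 -c "
from cell import ctrl
print(ctrl.finish_job())"
```

```text
the job is handed in; nothing more can be done
None
```

All four wheels are on the spindles of their own colour, wide below narrow. The gripper let go and stayed clear, the block, jar and screwdriver were never touched, and the job was handed in at about 31 s; no verdict came back.

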